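# Reset the vacuum former's throttle valve two turns off its seat

## Robot

A 7-joint arm with a two-finger parallel gripper is mounted at the origin on the work surface. World frame = base frame: x ahead of the robot, y to its left, z up, the work surface at z = 0. Lengths are in m, angles in rad, forces in N, time in s.
With the tool pointing down it reaches from about 0.4 to 0.85 m from the base axis. Payload 10.4 kg.
Tool frame: the origin (TCP) lies at the very end of the fingers, on their centre line; the grasp point (between the pads) lies 19 mm behind it; z points along the fingers, y is the line along which they close (so a half turn about z gives the same grasp; the last joint's range is limited). The gripper opens to 87 mm and grips with 3 to 60 N. Pads are 19 mm wide; open, the fingers measure 117 mm over their backs; the gripper's body (75 mm by 190 mm) begins 51 mm behind the grasp point.
Start: joints at [-1.239, 0.332, -0.065, 1.46, 0.022, 1.35, -0.088], TCP at [0.217, 0.586, 0.196] pointing down, gripper open.
Joint ranges: [-2.6, 2.6], [-0.5, 2.12], [-1.47, 1.34], [0.16, 2.42], [-1.27, 4.41], [0.06, 2.06], [-2.6, 2.6]. Speed limits (rad/s): [2.22, 2.22, 2.79, 2.79, 3.14, 3.14, 3.14].

## Interface

Orientations are given as a unit quaternion [x, y, z, w].
In Python, from bench import * gives the robot as it stands.
- The arm moves only by the tool step_arm, never from a script. Its arguments are lists of equal length, an entry for each row: "delta_pos": the shift along the world's x, y, z in units of 25 mm (1.0 is 25 mm), a list of three; "turn": the turn about the world's z in units of 0.12 rad (1.0 is 0.12 rad). In form: {"delta_pos": [[tx, ty, tz], ...], "turn": [turn, ...]}. A call has 1 to 12 rows; each row shifts and turns the commanded pose from where the row before left it; what a row does not reach is not made up. A row lasts 1/10 s, in which the tool goes at most 50 mm and 8.59 degrees, less where a joint would pass 70% of its speed; a pose out of reach is approached as far as the arm can. A call with a number of a shift or a turn outside -1 to 1 is refused whole. A call with a gripper value outside its range is refused whole. "grip" is the closure, from 0 (fully open) to 1 (shut), set as the call begins (left out, the last holds). The fingers move at their own pace and stop on an object; "newtons" is the grip in N (left out, the last holds). Time passes only in rows, so rows that do not move let the fingers close. It gives the time, the measured TCP pose, the force, the opening and the grip force at its end, in the units of the state.
- read_state(): the state, without advancing time (a new reading comes with each control period).
- camera(name): name is "scene" or "top"; returns a dict with "image" (480x640x3 uint8, red, green, blue), "z_map" (480x640 float32, m along the optical axis (not along the pixel's ray), 0 where there is no reading), "mtx" (3x3 intrinsics, pixels), "view" (4x4, takes a point from world to camera coordinates). Camera axes: x right, y up, looking along -z (the intrinsics and any distortion apply to the point x, -y, -z); pixel columns grow to the right and rows downward; lengths in m; the calibration is good to about 2 mm. A picture is of the moment at which its call begins.
- close_job(): hands the job in; it is judged then, once.
The state is a dict: "time": time; "joint_positions": joint angles; "joint_vel": joint speeds; "joint_torque": joint torques, N m; "ee_pos": TCP position; "eef_rot": TCP orientation; "ft_force": force on the tool from outside, world axes, zero at the start; "torque": the same for the moment, N m; "width": finger opening in m; "grip_force": force on a finger pad.
Only numpy, scipy, OpenCV 4.12 (cv2) and the standard library are available. Lean on these libraries where they do the work, as an engineer would, in place of code of your own. Each camera call takes 0.05 s, during which the arm holds its last target. There are 200 camera calls.

## Task

Reset the throttle valve on the front of the vacuum former: turn its handwheel clockwise (seen from above) until the valve is shut and the wheel stops, then back it off exactly two full turns anticlockwise, so that its crank handle is again at the same clock position at which it stopped. Finish while still gripping the wheel's black crank handle there, wheel still, so that I can tighten the gland nut; do not let go, and leave the other things on the bench where they are.

Things in the scene. Friction and masses are not known exactly. Their poses are not given: they have to be found in the camera images.
- former: Vacuum former, fixed: green cabinet 350 deep x 380 wide x 119 mm high (clamp frame to 130, grey heater at the rear to 173 mm) with a brass throttle valve on the steel pipe before it. Origin: on the bench right below the upright valve stem. x points along the pipe (34 mm thick, axis 60 mm up, from an elbow at x = -125) to the cabinet, whose front is at x = +135 mm.
- hub (a point): Centre of the underside of the handwheel's hub, on the stem axis, 145 mm above the bench with the valve shut; rises 3 mm per turn of opening. Aluminium wheel: round rim of 127 mm outer diameter, 15 mm thick, its top 19.5 mm above this point; three spokes; stem nut up to 29 mm above this point.
- wheel (a joint): Handwheel angle, rad: 0 = shut, at the stop on its seat; grows anticlockwise seen from above (opening), counting whole turns on (two turns = 12.566), up to a stop at 28.3. Starts between 1.8 and 8.5. Stiff: about 3.5 N at the handle moves it; it stays where left. At angle q the handle stands 48 mm from the stem axis, in the direction q anticlockwise from the x axis of former.
- handle: Revolving crank handle of black plastic: upright round grip, 23 mm in diameter, 64 mm tall, on the wheel, 48 mm from the stem axis. Spins freely about its own upright axis, so it can be gripped firmly and led round the circle without the gripper turning. Origin: centre of its lower end, 22.5 mm above hub.
- handle_mid (a point): Point on the axis of the crank handle 36 mm above its lower end (28 mm below its top), a good height to grip from above.
- wrench: Bystander: steel spanner lying on the bench beside the valve, about 180 mm long. Leave alone.
- bottle: Bystander: white plastic bottle, 60 mm in diameter, 150 mm tall, standing. Origin: centre of its underside. Leave alone.
- foam: Bystander: stepped block of blue modelling foam, 85 x 55 mm, 59 mm tall. Origin: centre of its underside. Leave alone.
- spool: Bystander: filament spool lying flat, 160 mm in diameter, 52 mm tall. Origin: centre of its underside. Leave alone.

How it is judged:
By the outcome, as a careful person would: the job done as asked, in the order asked, and still so for the second after the job is handed in, while the arm keeps its last pose, push and grip.
It also fails if it takes over 61 s, if anything falls off the work surface, if the arm or the gripper's body presses on something with over 40 N, if the wrist force passes 120 N, or if a joint passes its speed limit or range.

## Working session

There is one attempt and no reset: what is moved stays moved. The work goes in short steps, Python scripts to look and compute and a tool call to move; the robot and the scene stay as the last step left them, time stands still between calls to the robot, and variables do not carry over. Pictures are saved under pics/ and viewed, at most 10 in all, crops included, and the job is handed in when it is done.

Besides the shell and the picture viewer there is one more tool, called as name([rows], argument=value, ...), one row to a line, values as JSON. step_arm: Moves the arm, as the interface text tells. Shifts and turns lie within -1 to 1; 1 stands for 25 mm of shift or 0.12 rad of turn. Its arguments: {"type":"object","properties":{"delta_pos":{"type":"array"},"turn":{"type":"array"},"grip":{"type":"number"},"newtons":{"type":"number"}},"required":["delta_pos","turn"]}

```bash
mkdir -p pics; python3 - <<'E'
from bench import *
import cv2,numpy as np
for n in("scene","top"):
    c=camera(n);cv2.imwrite(f"pics/{n}0.png",c["image"][:,:,::-1]);np.savez(f"{n}0.npz",**c)
    print(n,c["mtx"].tolist(),np.round(c["view"],3).tolist())
s=read_state();print(s)
E
```

```text
scene [[514.9283402123654, 0.0, 318.42285799660254], [0.0, 514.9283402123654, 242.54517283807357], [0.0, 0.0, 1.0]] [[0.734, 0.68, -0.002, -0.436], [-0.434, 0.471, 0.768, 0.096], [0.523, -0.562, 0.641, -1.574], [0.0, 0.0, 0.0, 1.0]]
top [[511.4089964544986, 0.0, 320.50436257725136], [0.0, 511.4089964544986, 238.48375519464938], [0.0, 0.0, 1.0]] [[0.006, -1.0, 0.002, 0.019], [0.977, 0.006, 0.213, -0.578], [-0.213, 0.0, 0.977, -1.292], [0.0, 0.0, 0.0, 1.0]]
{'time': 0.1, 'joint_positions': array([-1.23859921,  0.33279437, -0.06472905,  1.46083608,  0.02159567,
        1.34993206, -0.08848967]), 'joint_vel': array([ 0.00027759, -0.00048008, -0.00095177, -0.00208694,  0.00047356,
        0.00123394, -0.00195223]), 'joint_torque': array([ 7.50226882e-04, -6.24539208e+01,  2.41924950e-02, -3.90722680e+01,
       -6.15555514e-02,  3.64727061e-02,  3.64565142e-05]), 'ee_pos': array([0.21697899, 0.58571833, 0.19505269]), 'eef_rot': array([ 1.76442155e-01,  9.84310805e-01, -6.30805604e-04, -9.02897102e-05]), 'ft_force': array([ 0.22331352, -0.46750733, -0.45857616]), 'torque': array([-0.04948657,  0.01863969,  0.01530814]), 'grip_force': 0.0, 'width': 0.08721421756763034}
```

View pics/scene0.png

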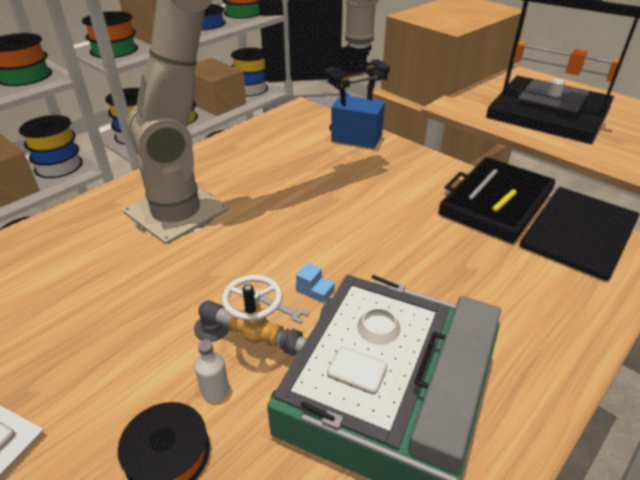

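View pics/top0.png

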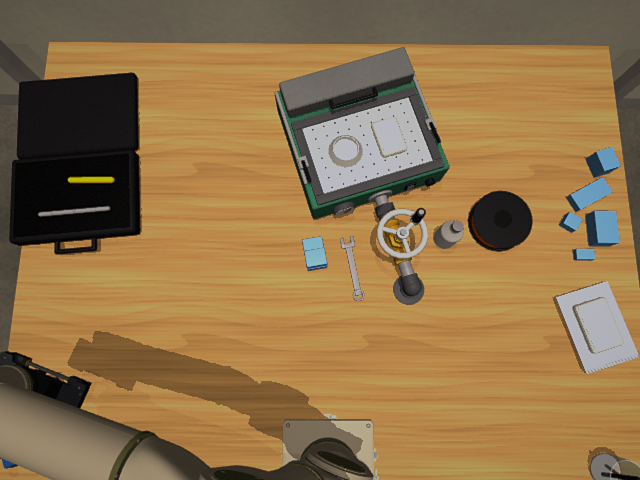

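The scene view shows the wheel near (252,297), with its handle at (249,298). In the top view the wheel is at (402,232), the handle top at about (419,215), the elbow at (408,288) and the cabinet pipe joint at (381,200).

```bash
cat >h.py <<'E'
import numpy as np,cv2
def cloud(c):
    z=c["z_map"];K=c["mtx"];v,u=np.mgrid[:480,:640]
    P=np.stack([(u-K[0,2])/K[0,0]*z,-(v-K[1,2])/K[1,1]*z,-z],-1)
    R=c["view"][:3,:3];t=c["view"][:3,3]
    return (P-t)@R
def circ(xy):
    A=np.c_[2*xy,np.ones(len(xy))];s=np.linalg.lstsq(A,(xy**2).sum(1),rcond=None)[0]
    return s[:2],np.sqrt(s[2]+s[:2]@s[:2])
E
python3 - <<'E'
from h import *
for n in("top","scene"):
    c=dict(np.load(n+"0.npz"));W=cloud(c);I=c["image"].astype(int);V=I.max(2);S=V-I.min(2)
    d=np.zeros((480,640),bool)
    if n=="top": d[195:270,365:435]=1
    else: d[265:330,210:290]=1
    w=d&(V>130)&(S<40)&(W[...,2]>.14)&(W[...,2]<.2)
    P=W[w];xy=P[:,:2];o=np.median(P,0)
    cc=xy.mean(0)
    for k in range(6):
        r=np.linalg.norm(xy-cc,axis=1); m=(r>.048)&(r<.07)
        cc,R=circ(xy[m])
    print(n,"wheel",cc,R,"ztop pct",np.percentile(P[m,2],[5,50,90,97]),m.sum())
    b=d&(V<70)&(W[...,2]>.175)&(W[...,2]<.26)
    H=W[b];print("handle n",len(H),"z",np.percentile(H[:,2],[5,50,95]) if len(H) else 0)
    T=H[H[:,2]>np.percentile(H[:,2],95)-.006];print(" top",T.mean(0),len(T), "all",H.mean(0))
    a=T.mean(0)[:2]-cc;print(" r",np.hypot(*a),"ang",np.arctan2(a[1],a[0]))
    if n=="top":
        g=(I[...,1]>I[...,0]+25)&(I[...,1]>I[...,2]+10)&(np.abs(W[...,0]-.75)<.4)&(np.abs(W[...,1]+.1)<.35)
        f=W[g];print("green",len(f),f.min(0),f.max(0)); 
        # white plate orientation
        wp=np.zeros_like(d);wp[80:200,290:450]=1
        wp&=(V>170)&(S<50)&(W[...,2]>.09)
        r=cv2.minAreaRect(W[wp][:,:2].astype(np.float32));print("plate",r)
        e=d*0>0;e[190:300,360:430]=1
        e&=(W[...,2]>.065)&(W[...,2]<.09)
        q=W[e][:,:2];print("pipe pts",len(q));l=cv2.fitLine(q.astype(np.float32),cv2.DIST_HUBER,0,.01,.01).ravel();print(l,np.arctan2(l[1],l[0]))
        for nm,bx in dict(bottle=(215,255,430,470),foam=(232,275,298,330),spool=(190,255,465,535),wrench=(232,302,335,366)).items():
            q=W[bx[0]:bx[1],bx[2]:bx[3]].reshape(-1,3);q=q[q[:,2]>.008];print(nm,q.min(0).round(3),q.max(0).round(3))
E
```

```text
top wheel [ 0.57123324 -0.17691578] 0.0557870098463734 ztop pct [0.15999655 0.16445618 0.16782419 0.16943644] 690
handle n 104 z [0.17879813 0.2210057  0.23362905]
 top [ 0.60465314 -0.20959427  0.23136722] 43 all [ 0.60161266 -0.20731539  0.21331779]
 r 0.04674155995628051 ang -0.77418199684691
green 1327 [ 0.64335842 -0.31144498  0.02864018] [1.0084758  0.14046292 0.16309529]
plate ((0.6233866810798645, -0.11257462203502655), (0.6399205327033997, 0.3340509235858917), 5.443708896636963)
pipe pts 1147
[ 0.9468521   0.32166928  0.5660149  -0.17538695] 0.32749194
bottle [ 0.289 -0.39   0.008] [0.651 0.023 1.386]
foam [0.289 0.007 0.009] [0.594 0.073 1.386]
spool [ 0.289 -0.547  0.008] [0.719 0.023 1.386]
wrench [ 0.289 -0.098  0.008] [0.598 0.023 1.386]
scene wheel [ 0.57325421 -0.18081418] 0.055796861925911066 ztop pct [0.16099499 0.16652849 0.16901549 0.16984089] 884
handle n 220 z [0.17924054 0.20717079 0.23364276]
 top [ 0.6117331  -0.21654232  0.23240247] 36 all [ 0.61215796 -0.21651968  0.20706207]
 r 0.052508328686983324 ang -0.7483465313368421
```

Measurements agree: r ≈ 47–52 mm and handle top at z ≈ 0.2335, so hub ≈ 0.1475. With pipe yaw around 0.3 that gives q ≈ 5.2. Next I move above the handle at about (0.606, -0.211), going up first.

step_arm([
  [0, 0, 1],
  [0, 0, 1],
  [0.4, -0.8, 1],
  [0.5, -1, 1],
  [0.5, -1, 0.4],
  [0.5, -1, 0],
  [0.5, -1, 0],
  [0.5, -1, 0],
  [0.5, -1, 0],
  [0.5, -1, 0],
  [0.5, -1, 0],
  [0.5, -1, 0],
], turn=[0, 0, -0.4, -0.4, -0.4, -0.4, -0.4, -0.4, -0.4, -0.4, -0.4, -0.4], grip=0)

```text
time: 1.3
ee_pos: [0.3404, 0.3393, 0.3057]
eef_rot: [0.407, 0.913, -0.0, -0.0]
ft_force: [1.1, 1.1, 0.1]
width: 0.0869
grip_force: 0.0
```

step_arm([
  [0.5, -1, 0],
  [0.5, -1, 0],
  [0.5, -1, 0],
  [0.5, -1, 0],
  [0.5, -1, 0],
  [0.5, -1, 0],
  [0.5, -1, 0],
  [0.5, -1, 0],
  [0.5, -1, 0],
  [0.5, -1, 0],
  [0.5, -1, 0],
  [0.5, -1, 0],
], turn=[-0.4, -0.4, -0.4, -0.4, -0.4, -0.4, -0.4, -0.4, -0.4, -0.4, -0.4, -0.4])

```text
time: 2.5
ee_pos: [0.4902, 0.0387, 0.3058]
eef_rot: [0.65, 0.76, 0.0, 0.0]
ft_force: [0.3, 0.2, 0.5]
width: 0.0871
grip_force: 0.0
```

step_arm([
  [0.46, -1, 0],
  [0.46, -1, 0],
  [0.46, -1, 0],
  [0.46, -1, 0],
  [0.46, -1, 0],
  [0.46, -1, 0],
  [0.46, -1, 0],
  [0.46, -1, 0],
  [0.46, -1, -0.4],
  [0.46, -0.95, -0.5],
  [0, 0, -0.1],
  [0, 0, 0],
], turn=[-0.4, -0.4, -0.4, -0.4, -0.4, -0.4, -0.4, -0.4, -0.4, -0.4, 0, 0])

```text
time: 3.7
ee_pos: [0.604, -0.2089, 0.2801]
eef_rot: [0.811, 0.585, -0.001, -0.0]
ft_force: [0.6, 0.9, 0.7]
width: 0.0873
grip_force: 0.0
```

```bash
python3 - <<'E'
from bench import *
import cv2,numpy as np
s=read_state();print(s["ee_pos"],s["joint_positions"])
a=camera("scene")["image"][200:380,140:380,::-1];b=camera("top")["image"][150:330,300:540,::-1]
cv2.imwrite("pics/p3.png",cv2.resize(np.hstack([a,b]),(800,300)))
E
```

```text
[ 0.6039702  -0.20890302  0.28005238] [-0.27003155  0.3986726   0.7506121   1.3124425  -0.26693977  1.53296846
  0.12884325]
```

View pics/p3.png

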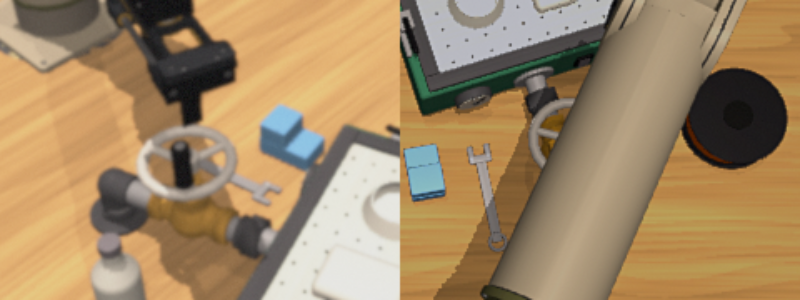

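The left crop shows the fingers right above the black handle (handle at about (181,150), finger at (190,110)). I'll check the handle axis by casting rays from both first pictures.

```bash
python3 - <<'E'
from h import *
for n,bx in(("scene",(265,330,210,290)),("top",(195,270,365,435))):
    c=dict(np.load(n+"0.npz"));W=cloud(c);I=c["image"].astype(int);V=I.max(2)
    b=np.zeros((480,640),bool);b[bx[0]:bx[1],bx[2]:bx[3]]=1
    b&=(V<80)&(W[...,2]>.18)&(W[...,2]<.26)
    v,u=np.nonzero(b);print(n,u.min(),u.max(),v.min(),v.max(),u.mean(),v.mean())
    R=c["view"][:3,:3];o=-R.T@c["view"][:3,3];K=c["mtx"]
    d=R.T@np.array([(u.mean()-K[0,2])/K[0,0],-(v.mean()-K[1,2])/K[1,1],-1])
    for z in(.2,.205,.21):print(z,o+d*(z-o[2])/d[2])
E
```

```text
scene 243 255 288 312 249.2645739910314 299.89237668161434
0.2 [ 0.60447558 -0.21089524  0.2       ]
0.205 [ 0.60842189 -0.21377882  0.205     ]
0.21 [ 0.61236821 -0.21666241  0.21      ]
top 413 425 208 221 418.0816326530612 215.35714285714286
0.2 [ 0.60641278 -0.21080426  0.2       ]
0.205 [ 0.60507452 -0.20981698  0.205     ]
0.21 [ 0.60373626 -0.2088297   0.21      ]
```

step_arm([
  [0.1, -0.1, -0.5],
  [0, 0, -0.7],
  [0, 0, -0.7],
  [0, 0, -0.7],
  [0, 0, -0.6],
  [0, 0, -0.5],
  [0, 0, 0],
  [0, 0, 0],
], turn=[0, 0, 0, 0, 0, 0, 0, 0])

```text
time: 4.6
ee_pos: [0.6073, -0.2101, 0.1886]
eef_rot: [0.811, 0.586, 0.0, 0.0]
ft_force: [-0.1, 0.3, 0.6]
width: 0.0873
grip_force: 0.0
```

step_arm([
  [0, 0, 0],
  [0, 0, 0],
  [0, 0, 0],
  [0, 0, 0],
  [0, 0, 0],
  [0, 0, 0],
  [0, 0, 0],
  [0, 0, 0],
], turn=[0, 0, 0, 0, 0, 0, 0, 0], grip=1, newtons=35)

```text
time: 5.4
ee_pos: [0.6071, -0.2102, 0.1883]
eef_rot: [0.811, 0.585, -0.0, 0.0]
ft_force: [-0.8, -0.6, 0.1]
width: 0.0311
grip_force: 0.0
```

step_arm([
  [0, 0, 0],
  [0, 0, 0],
  [0, 0, 0],
  [0, 0, 0],
  [0, 0, 0],
], turn=[0, 0, 0, 0, 0])

```text
time: 5.9
ee_pos: [0.6072, -0.2102, 0.1883]
eef_rot: [0.811, 0.585, 0.0, 0.0]
ft_force: [1.0, -0.1, 0.5]
width: 0.0221
grip_force: 35.0
```

Gripped: 22 mm opening at 35 N, with near-zero wrist force. Now a helper for arc steps, in move units.

```bash
cat >arc.py <<'E'
import sys,json,numpy as np
from bench import read_state
# cx cy, step rad, n rows : arc about (cx,cy) from the present pose (radius 48 mm), 3 mm/turn rise
cx,cy,st,n=map(float,sys.argv[1:5]);p=read_state()["ee_pos"];a0=np.arctan2(p[1]-cy,p[0]-cx)
start=np.array(json.loads(sys.argv[5])) if len(sys.argv)>5 else p
if len(sys.argv)>5:a0=np.arctan2(start[1]-cy,start[0]-cx)
k=np.arange(1,int(n)+1);a=a0+st*k
T=np.c_[cx+.048*np.cos(a),cy+.048*np.sin(a),start[2]+.003*st*k/2/np.pi]
u=np.round((T-start)/.025,2);print("a0",a0,"aend",a[-1],"r",np.hypot(*(p[:2]-[cx,cy])))
print(np.round(np.diff(np.vstack([[0,0,0],u]),axis=0),2).tolist());print("end",(start+u[-1]*.025).round(4).tolist())
E
python3 arc.py .5723 -.1773 -.15 8
```

```text
a0 -0.7564749596640005 aend -1.9564749596640003 r 0.047936290970871515
[[-0.21, -0.2, -0.0], [-0.24, -0.16, -0.01], [-0.26, -0.12, 0.0], [-0.28, -0.08, 0.0], [-0.28, -0.04, 0.0], [-0.29, 0.0, -0.01], [-0.28, 0.05, 0.0], [-0.28, 0.09, 0.0]]
end [0.5542, -0.2217, 0.1878]
```

step_arm([
  [-0.21, -0.2, 0],
  [-0.24, -0.16, -0.01],
  [-0.26, -0.12, 0],
  [-0.28, -0.08, 0],
  [-0.28, -0.04, 0],
  [-0.29, 0, -0.01],
  [-0.28, 0.05, 0],
  [-0.28, 0.09, 0],
], turn=[0, 0, 0, 0, 0, 0, 0, 0])

```text
time: 6.7
ee_pos: [0.5536, -0.2214, 0.1876]
eef_rot: [0.811, 0.585, 0.0, 0.0]
ft_force: [5.8, 2.6, -3.9]
width: 0.0222
grip_force: 35.0
```

```bash
python3 arc.py .5723 -.1773 -.15 12 "[0.5542,-0.2217,0.1878]"
```

```text
a0 -1.9578866521483544 aend -3.757886652148354 r 0.04787002001032479
[[-0.26, 0.13, -0.0], [-0.23, 0.16, -0.01], [-0.21, 0.2, 0.0], [-0.18, 0.23, 0.0], [-0.14, 0.25, 0.0], [-0.1, 0.27, -0.01], [-0.06, 0.28, 0.0], [-0.02, 0.29, 0.0], [0.03, 0.28, -0.01], [0.07, 0.28, 0.0], [0.11, 0.27, 0.0], [0.15, 0.25, 0.0]]
end [0.5332, -0.1494, 0.187]
```

step_arm([
  [-0.26, 0.13, 0],
  [-0.23, 0.16, -0.01],
  [-0.21, 0.2, 0],
  [-0.18, 0.23, 0],
  [-0.14, 0.25, 0],
  [-0.1, 0.27, -0.01],
  [-0.06, 0.28, 0],
  [-0.02, 0.29, 0],
  [0.03, 0.28, -0.01],
  [0.07, 0.28, 0],
  [0.11, 0.27, 0],
  [0.15, 0.25, 0],
], turn=[0, 0, 0, 0, 0, 0, 0, 0, 0, 0, 0, 0])

```text
time: 7.9
ee_pos: [0.5318, -0.1512, 0.1868]
eef_rot: [0.811, 0.585, -0.001, 0.001]
ft_force: [0.5, -4.4, -3.1]
width: 0.0221
grip_force: 35.0
```

```bash
python3 arc.py .5723 -.1773 -.15 11 "[0.5332,-0.1494,0.187]"
```

```text
a0 2.52182719467469 aend 0.8718271946746903 r 0.04819220176672323
[[0.19, 0.22, -0.0], [0.21, 0.19, -0.01], [0.24, 0.16, 0.0], [0.26, 0.12, 0.0], [0.28, 0.08, 0.0], [0.29, 0.03, -0.01], [0.28, -0.01, 0.0], [0.29, -0.05, 0.0], [0.27, -0.09, -0.01], [0.26, -0.13, 0.0], [0.23, -0.17, 0.0]]
end [0.6032, -0.1406, 0.1862]
```

step_arm([
  [0.19, 0.22, 0],
  [0.21, 0.19, -0.01],
  [0.24, 0.16, 0],
  [0.26, 0.12, 0],
  [0.28, 0.08, 0],
  [0.29, 0.03, -0.01],
  [0.28, -0.01, 0],
  [0.29, -0.05, 0],
  [0.27, -0.09, -0.01],
  [0.26, -0.13, 0],
  [0.23, -0.17, 0],
], turn=[0, 0, 0, 0, 0, 0, 0, 0, 0, 0, 0])

```text
time: 9.0
ee_pos: [0.6039, -0.1405, 0.1862]
eef_rot: [0.811, 0.586, 0.0, -0.0]
ft_force: [-2.7, 2.8, -0.7]
width: 0.0223
grip_force: 35.0
```

```bash
python3 arc.py .5723 -.1773 -.06 12 "[0.6032,-0.1406,0.1862]"
```

```text
a0 0.870987370812136 aend 0.15098737081213598 r 0.04847986540078953
[[0.09, -0.08, -0.0], [0.08, -0.08, 0.0], [0.07, -0.08, 0.0], [0.07, -0.1, 0.0], [0.07, -0.09, -0.01], [0.06, -0.1, 0.0], [0.05, -0.1, 0.0], [0.05, -0.11, 0.0], [0.04, -0.1, 0.0], [0.03, -0.11, 0.0], [0.03, -0.12, 0.0], [0.02, -0.11, 0.0]]
end [0.6197, -0.1701, 0.186]
```

step_arm([
  [0.09, -0.08, 0],
  [0.08, -0.08, 0],
  [0.07, -0.08, 0],
  [0.07, -0.1, 0],
  [0.07, -0.09, -0.01],
  [0.06, -0.1, 0],
  [0.05, -0.1, 0],
  [0.05, -0.11, 0],
], turn=[0, 0, 0, 0, 0, 0, 0, 0])

```text
time: 9.8
ee_pos: [0.617, -0.1592, 0.1861]
eef_rot: [0.811, 0.586, 0.0, 0.0]
ft_force: [0.3, 2.9, -1.1]
width: 0.0221
grip_force: 35.0
```

step_arm([
  [0.04, -0.1, 0],
  [0.03, -0.11, 0],
], turn=[0, 0])

```text
time: 10.0
ee_pos: [0.6185, -0.1642, 0.186]
eef_rot: [0.811, 0.586, 0.0, -0.0]
ft_force: [-0.9, 7.5, 0.7]
width: 0.0221
grip_force: 35.0
```

step_arm([
  [0.02, -0.08, 0],
  [0.02, -0.08, 0],
], turn=[0, 0])

```text
time: 10.2
ee_pos: [0.6192, -0.1658, 0.1859]
eef_rot: [0.81, 0.586, 0.001, -0.002]
ft_force: [-4.0, 13.9, 3.0]
width: 0.0216
grip_force: 35.1
```

step_arm([
  [0.02, -0.08, 0],
  [0, 0, 0],
  [0, 0, 0],
], turn=[0, 0, 0])

```text
time: 10.5
ee_pos: [0.6196, -0.1666, 0.1858]
eef_rot: [0.81, 0.587, 0.001, -0.003]
ft_force: [-4.1, 14.0, 2.7]
width: 0.0219
grip_force: 35.1
```

```bash
python3 - <<'E'
from h import *
from bench import *
c=dict(np.load("top0.npz"));W=cloud(c)
m=np.zeros((480,640),np.uint8);m[(W[...,2]>.16)&(W[...,2]<.19)]=1;m[:, :260]=0;m[:,460:]=0;m[130:]=0
q=W[m>0];print(len(q),q.min(0),q.max(0));print(cv2.minAreaRect(q[:,:2].astype(np.float32)))
m=(W[...,2]>.1)&(W[...,2]<.14);m[:50]=0;m[210:]=0;m[:,:270]=0;m[:,460:]=0
q=W[m];r=cv2.minAreaRect(q[:,:2].astype(np.float32));print(r)
s=camera("scene");np.savez("scene1.npz",**s)
cv2.imwrite("pics/p4.png",cv2.resize(s["image"][230:350,170:330,::-1],(800,600),interpolation=2))
E
```

```text
4271 [ 0.89277371 -0.22006389  0.16000389] [1.07850379 0.13400143 0.17995637]
((0.9738622307777405, -0.046991243958473206), (0.11393935978412628, 0.3512110710144043), 17.413558959960938)
((0.8651877641677856, -0.08276411890983582), (0.3552853763103485, 0.38144657015800476), 17.976795196533203)
```

View pics/p4.png

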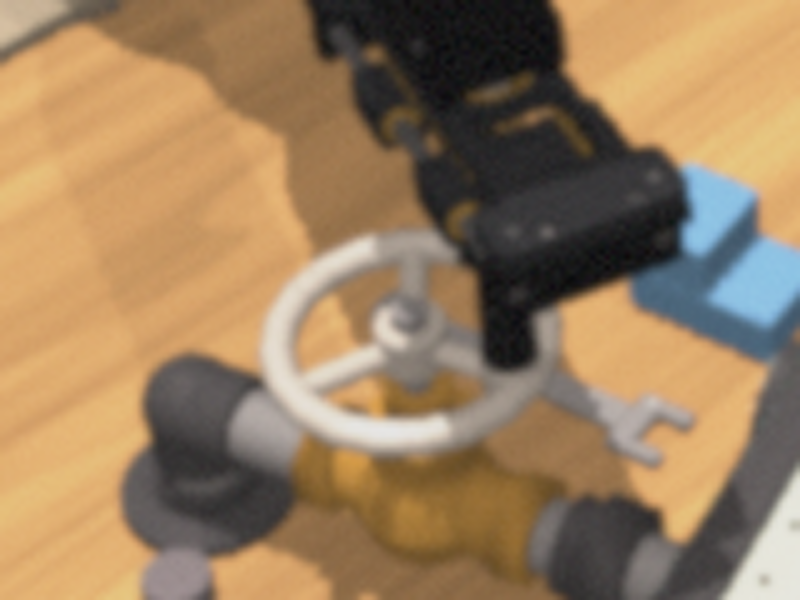

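The heater and cabinet outlines give a yaw of about 0.305–0.314. The picture shows the wheel with the gripper on the handle at about (510,330). The reaction sat at 14 N while the TCP crept on past the yaw angle. So the wheel is at its stop and the pads are slipping. I'll regrip centred and harder, then seat the wheel again without slipping.

step_arm([
  [0, 0, 0],
  [0, 0, 0],
  [-0.08, 0.31, 0],
  [0, 0, 0],
  [0, 0, 0],
], turn=[0, 0, 0, 0, 0], grip=0.5)

```text
time: 11.05
ee_pos: [0.618, -0.1627, 0.1862]
eef_rot: [0.811, 0.586, 0.0, 0.0]
ft_force: [0.6, -0.6, -0.2]
width: 0.043
grip_force: 0.0
```

step_arm([
  [0, 0, 0],
  [0, 0, 0],
  [0, 0, 0],
  [0, 0, 0],
  [0, 0, 0],
  [0, 0, 0],
  [0, 0, 0],
  [0, 0, 0],
], turn=[0, 0, 0, 0, 0, 0, 0, 0], grip=1, newtons=60)

```text
time: 11.85
ee_pos: [0.618, -0.1627, 0.1861]
eef_rot: [0.811, 0.585, 0.0, 0.0]
ft_force: [1.9, -1.1, -0.3]
width: 0.0219
grip_force: 60.0
```

step_arm([
  [0.02, -0.08, 0],
  [0, 0, 0],
  [0, 0, 0],
], turn=[0, 0, 0])

```text
time: 12.15
ee_pos: [0.6183, -0.1638, 0.186]
eef_rot: [0.811, 0.586, 0.0, -0.001]
ft_force: [-0.4, 4.5, 1.3]
width: 0.0218
grip_force: 60.0
```

step_arm([
  [0.02, -0.08, 0],
  [0, 0, 0],
  [0, 0, 0],
], turn=[0, 0, 0])

```text
time: 12.45
ee_pos: [0.6187, -0.1648, 0.1859]
eef_rot: [0.81, 0.586, 0.0, -0.001]
ft_force: [-2.1, 6.7, 3.3]
width: 0.0215
grip_force: 60.0
```

step_arm([
  [0.02, -0.08, 0],
  [0, 0, 0],
  [0, 0, 0],
], turn=[0, 0, 0])

```text
time: 12.75
ee_pos: [0.619, -0.1657, 0.1858]
eef_rot: [0.81, 0.586, 0.0, -0.002]
ft_force: [-5.2, 10.7, 4.6]
width: 0.0218
grip_force: 60.1
```

step_arm([
  [-0.06, 0.24, 0],
  [0, 0, 0],
  [0, 0, 0],
], turn=[0, 0, 0])

```text
time: 13.05
ee_pos: [0.6179, -0.163, 0.1861]
eef_rot: [0.811, 0.585, 0.0, 0.0]
ft_force: [1.6, 1.1, -0.0]
width: 0.0214
grip_force: 60.0
```

Unloading brings the TCP back to (0.6179, -0.1630), so the give was elastic and the stop is confirmed, at angle 0.304 against a former yaw of about 0.31. That's the reference. Now two turns anticlockwise, 36 rows each.

```bash
python3 arc.py .5723 -.1773 0.174533 36 "[0.618,-0.1627,0.1861]"
```

```text
a0 0.30922648940500064 aend 6.592414489405001 r 0.04780889350420581
[[-0.13, 0.31, 0.0], [-0.18, 0.28, 0.01], [-0.23, 0.25, 0.0], [-0.26, 0.2, 0.0], [-0.3, 0.15, 0.01], [-0.32, 0.1, 0.0], [-0.33, 0.04, 0.0], [-0.34, -0.01, 0.01], [-0.32, -0.08, 0.0], [-0.31, -0.12, 0.0], [-0.28, -0.19, 0.01], [-0.25, -0.22, 0.0], [-0.2, -0.27, 0.0], [-0.15, -0.3, 0.01], [-0.1, -0.32, 0.0], [-0.05, -0.33, 0.0], [0.02, -0.33, 0.01], [0.07, -0.33, 0.0], [0.13, -0.31, 0.0], [0.18, -0.28, 0.01], [0.23, -0.24, 0.0], [0.27, -0.21, 0.0], [0.29, -0.15, 0.01], [0.32, -0.1, 0.0], [0.34, -0.04, 0.0], [0.33, 0.01, 0.01], [0.33, 0.08, 0.0], [0.31, 0.13, 0.0], [0.28, 0.18, 0.01], [0.24, 0.22, 0.0], [0.21, 0.27, 0.0], [0.15, 0.3, 0.01], [0.1, 0.32, 0.0], [0.04, 0.33, 0.0], [-0.02, 0.33, 0.01], [-0.07, 0.33, 0.0]]
end [0.618, -0.1627, 0.1891]
```

step_arm([
  [-0.13, 0.31, 0.0],
  [-0.18, 0.28, 0.01],
  [-0.23, 0.25, 0.0],
  [-0.26, 0.2, 0.0],
  [-0.3, 0.15, 0.01],
  [-0.32, 0.1, 0.0],
  [-0.33, 0.04, 0.0],
  [-0.34, -0.01, 0.01],
  [-0.32, -0.08, 0.0],
  [-0.31, -0.12, 0.0],
  [-0.28, -0.19, 0.01],
  [-0.25, -0.22, 0.0],
], turn=[0, 0, 0, 0, 0, 0, 0, 0, 0, 0, 0, 0])

```text
time: 14.25
ee_pos: [0.5364, -0.145, 0.1869]
eef_rot: [0.811, 0.585, 0.001, 0.0]
ft_force: [9.3, -3.0, -7.4]
width: 0.0216
grip_force: 60.0
```

step_arm([
  [-0.2, -0.27, 0.0],
  [-0.15, -0.3, 0.01],
  [-0.1, -0.32, 0.0],
  [-0.05, -0.33, 0.0],
  [0.02, -0.33, 0.01],
  [0.07, -0.33, 0.0],
  [0.13, -0.31, 0.0],
  [0.18, -0.28, 0.01],
  [0.23, -0.24, 0.0],
  [0.27, -0.21, 0.0],
  [0.29, -0.15, 0.01],
  [0.32, -0.1, 0.0],
], turn=[0, 0, 0, 0, 0, 0, 0, 0, 0, 0, 0, 0])

```text
time: 15.45
ee_pos: [0.5621, -0.2249, 0.1878]
eef_rot: [0.811, 0.585, -0.0, -0.0]
ft_force: [-3.5, 1.0, -0.6]
width: 0.0216
grip_force: 60.0
```

step_arm([
  [0.34, -0.04, 0.0],
  [0.33, 0.01, 0.01],
  [0.33, 0.08, 0.0],
  [0.31, 0.13, 0.0],
  [0.28, 0.18, 0.01],
  [0.24, 0.22, 0.0],
  [0.21, 0.27, 0.0],
  [0.15, 0.3, 0.01],
  [0.1, 0.32, 0.0],
  [0.04, 0.33, 0.0],
  [-0.02, 0.33, 0.01],
  [-0.07, 0.33, 0.0],
], turn=[0, 0, 0, 0, 0, 0, 0, 0, 0, 0, 0, 0])

```text
time: 16.65
ee_pos: [0.618, -0.1619, 0.1891]
eef_rot: [0.811, 0.586, 0.0, 0.0]
ft_force: [-0.2, -3.7, -3.6]
width: 0.0213
grip_force: 60.0
```

step_arm([
  [-0.13, 0.31, 0.0],
  [-0.18, 0.28, 0.01],
  [-0.23, 0.25, 0.0],
  [-0.26, 0.2, 0.0],
  [-0.3, 0.15, 0.01],
  [-0.32, 0.1, 0.0],
  [-0.33, 0.04, 0.0],
  [-0.34, -0.01, 0.01],
  [-0.32, -0.08, 0.0],
  [-0.31, -0.12, 0.0],
  [-0.28, -0.19, 0.01],
  [-0.25, -0.22, 0.0],
], turn=[0, 0, 0, 0, 0, 0, 0, 0, 0, 0, 0, 0])

```text
time: 17.85
ee_pos: [0.5369, -0.1445, 0.19]
eef_rot: [0.811, 0.586, 0.001, 0.001]
ft_force: [9.2, -3.4, -10.2]
width: 0.0217
grip_force: 60.0
```

step_arm([
  [-0.2, -0.27, 0.0],
  [-0.15, -0.3, 0.01],
  [-0.1, -0.32, 0.0],
  [-0.05, -0.33, 0.0],
  [0.02, -0.33, 0.01],
  [0.07, -0.33, 0.0],
  [0.13, -0.31, 0.0],
  [0.18, -0.28, 0.01],
  [0.23, -0.24, 0.0],
  [0.27, -0.21, 0.0],
  [0.29, -0.15, 0.01],
  [0.32, -0.1, 0.0],
], turn=[0, 0, 0, 0, 0, 0, 0, 0, 0, 0, 0, 0])

```text
time: 19.05
ee_pos: [0.5622, -0.2249, 0.1909]
eef_rot: [0.811, 0.585, -0.0, -0.0]
ft_force: [-3.5, 1.3, -1.4]
width: 0.0215
grip_force: 60.0
```

step_arm([
  [0.34, -0.04, 0.0],
  [0.33, 0.01, 0.01],
  [0.33, 0.08, 0.0],
  [0.31, 0.13, 0.0],
  [0.28, 0.18, 0.01],
  [0.24, 0.22, 0.0],
  [0.21, 0.27, 0.0],
  [0.15, 0.3, 0.01],
  [0.1, 0.32, 0.0],
  [0.04, 0.33, 0.0],
  [-0.02, 0.33, 0.01],
  [-0.07, 0.33, 0.0],
], turn=[0, 0, 0, 0, 0, 0, 0, 0, 0, 0, 0, 0])

```text
time: 20.25
ee_pos: [0.6181, -0.1619, 0.1921]
eef_rot: [0.811, 0.586, 0.0, 0.0]
ft_force: [0.5, -3.8, -3.4]
width: 0.0215
grip_force: 60.0
```

step_arm([
  [0, 0, 0],
  [0, 0, 0],
  [0, 0, 0],
], turn=[0, 0, 0])

```text
time: 20.55
ee_pos: [0.6178, -0.1616, 0.1921]
eef_rot: [0.811, 0.586, 0.0, -0.001]
ft_force: [-2.7, 2.5, -0.7]
width: 0.0218
grip_force: 60.0
```

step_arm([
  [0.02, -0.06, 0],
  [0, 0, 0],
  [0, 0, 0],
], turn=[0, 0, 0])

```text
time: 20.85
ee_pos: [0.6185, -0.1639, 0.192]
eef_rot: [0.811, 0.585, 0.0, -0.0]
ft_force: [-2.2, 3.1, 0.4]
width: 0.0218
grip_force: 60.0
```

step_arm([
  [0.02, -0.04, 0],
  [0, 0, 0],
  [0, 0, 0],
], turn=[0, 0, 0])

```text
time: 21.15
ee_pos: [0.6189, -0.1652, 0.192]
eef_rot: [0.811, 0.585, 0.0, 0.0]
ft_force: [-1.6, 3.8, -0.4]
width: 0.0216
grip_force: 60.0
```

step_arm([
  [-0.02, 0.04, 0],
  [0, 0, 0],
  [0, 0, 0],
], turn=[0, 0, 0])

```text
time: 21.45
ee_pos: [0.6186, -0.1646, 0.1921]
eef_rot: [0.811, 0.585, 0.0, 0.001]
ft_force: [0.6, -0.2, -0.6]
width: 0.0217
grip_force: 60.0
```

```bash
python3 - <<'E'
from bench import *
import numpy as np,cv2
for i in range(4):
    s=read_state();print(s["ee_pos"].round(5),s["ft_force"].round(2),s["torque"].round(2))
    c=camera("scene")
np.savez("scene2.npz",**c);cv2.imwrite("pics/p5.png",cv2.resize(c["image"][230:350,170:330,::-1],(800,600),interpolation=2))
E
```

```text
[ 0.61858 -0.16462  0.19214] [ 0.6  -0.2  -0.57] [-0.06 -0.    0.01]
[ 0.61853 -0.16458  0.19212] [ 0.11  0.4  -2.02] [-0.13 -0.04 -0.08]
[ 0.61855 -0.16451  0.19214] [ 0.18  0.49 -2.16] [-0.09 -0.    0.05]
[ 0.61852 -0.16451  0.19213] [ 0.92 -0.35 -2.01] [-0.13 -0.06  0.01]
```

View pics/p5.png

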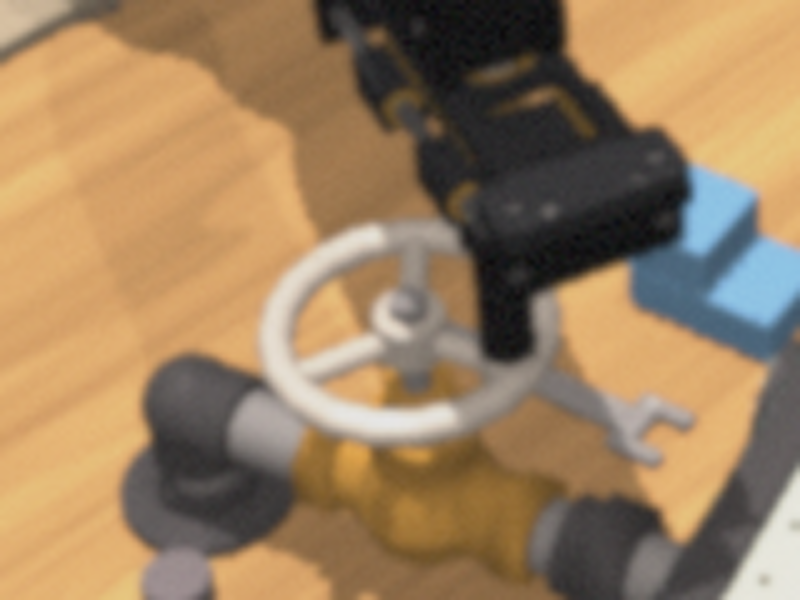

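Same wheel pose as at the stop, one spoke toward (310,370), only slightly higher. The relaxed TCP is 1.6 mm short of the reference, so I nudge it anticlockwise and then relax.

step_arm([
  [-0.02, 0.06, 0],
  [-0.01, 0.04, 0],
  [0, 0, 0],
  [0, 0, 0],
], turn=[0, 0, 0, 0])

```text
time: 22.05
ee_pos: [0.6177, -0.162, 0.1922]
eef_rot: [0.811, 0.585, 0.0, 0.0]
ft_force: [1.4, -2.2, -2.1]
width: 0.0217
grip_force: 60.0
```

step_arm([
  [0.01, -0.04, 0],
  [0, 0, 0],
  [0, 0, 0],
  [0, 0, 0],
], turn=[0, 0, 0, 0])

```text
time: 22.45
ee_pos: [0.6179, -0.1624, 0.1921]
eef_rot: [0.811, 0.586, 0.0, -0.0]
ft_force: [1.0, -0.6, -0.4]
width: 0.0213
grip_force: 60.0
```

```bash
python3 - <<'E'
from bench import *
for i in range(4):
    s=read_state();print(s["ee_pos"].round(5),s["ft_force"].round(2));camera("top")
E
```

```text
[ 0.6179  -0.16239  0.19208] [ 1.01 -0.61 -0.37]
[ 0.6179  -0.16243  0.19207] [ 0.99 -0.05 -0.42]
[ 0.6179  -0.16243  0.19209] [ 0.92 -0.73  0.2 ]
[ 0.61792 -0.16246  0.1921 ] [ 1.28 -1.47 -0.21]
```

The relaxed TCP is now within about 0.6 mm of the stop reference. It is 6 mm higher, as two turns should give, with about 1 N of residual force and the grip holding at 60 N. Handing in.

```bash
python3 -c "
from bench import *
print(close_job())"
```

```text
the job is handed in; nothing more can be done
None
```

The valve was run clockwise to its stop, then backed off two full turns, with the crank handle back within about 0.6 mm (roughly 0.01 rad) of where it stopped; the gripper still holds it at 60 N with the wheel still, nothing else was touched, and the job was handed in at about 22.7 s (I let go for about a second at the stop to regrip after the pads slipped).

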